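Screw the blister-card press down

TASK

A blister card lies in the small screw press, waiting to be sealed. Turn the press's T-handle clockwise (seen from above), regrasping it as often as needed, until the pressure plate is fully down on the card and the handle stops, then let go. Do not shift or knock over the jar, vial, cup and bottle standing round the press.

Things in the scene. Friction and masses are not known exactly. Their poses are not given: they have to be found in the camera images.
- press: Small screw press, fixed to the worktop. Grey base 130 x 205 mm, 23 mm high, long side along its y; origin at the centre of its underside, z up, its x away from its front. Columns at y = +-86 mm carry a grey bridge beam, 36 mm wide in x, 205 mm long in y, top at z = 125 mm (nuts to 133, spindle boss to 139 mm). The vertical screw spindle stands on the axis x = y = 0.
- handle (a joint): Angle of the T-handle, rad, growing clockwise seen from above: 0 = plate fully up, bar along the press's x; 7.854 = hard stop, plate fully down on the card, bar along the press's y, right above the beam. Starts at 0.6 to 3.0. Right-hand screw: handle and plate sink together 2.55 mm per rad. Friction of about 0.12 N m holds the handle where it is left; it does not spring back.
- bar_mid (a point): Centre of the T-handle's horizontal bar, on the spindle axis, 205 mm above the worktop at joint 0, 185 mm at the stop. The bar, round steel, 12 mm in diameter, lies along this frame's x (z up; the frame turns with the handle), 142 mm long over its black end caps (15 mm thick, 14 mm long). Hub 15 mm in radius, top 13 mm above this point. Bare bar to grip 15 to 57 mm from the centre on both sides.
- plate (a point): Centre of the underside of the steel pressure plate (78 x 126 mm) that hangs on the spindle under the beam and runs on the columns; about 59 mm above the worktop when fully up, 39 mm when fully down on the blister card, which lies foil side up in the bed below.
- bar_end (a point): Outer face of one end of the T-handle's bar, on the bar's centre line, 71 mm from the spindle axis. The other end is the same on the opposite side.
- amber_jar: Closed amber jar, 68 mm in diameter, 92 mm high, loose, beside the press; origin at the centre of its underside. Bystander: leave it.
- vial: Amber vial, 36 mm in diameter, 84 mm high, loose, beside the press; origin at the centre of its underside. Bystander: leave it.
- dose_cup: Small paper dose cup, 38 mm in diameter, 28 mm high, loose, in front of the press; origin at the centre of its underside. Bystander: leave it.
- pill_bottle: White-capped white pill bottle, the one nearest the press, 48 mm in diameter, 88 mm high, loose, in front of the press; origin at the centre of its underside. Bystander: leave it.

How it is judged:
By the outcome, as a careful person would: the job done as asked, in the order asked, and still so for the second after the job is handed in, with the robot touching nothing.
It also fails if it takes over 72 s, if anything falls off the work surface, if the arm or the gripper's body presses on something with over 40 N, if the wrist force passes 120 N, or if a joint passes its speed limit or range.

ROBOT

A 6-joint arm with a two-finger parallel gripper is mounted at the origin on a cart in front of the work surface, level with it; the furniture and walls round the work are solid. World frame = base frame: x ahead of the robot, y to its left, z up, the work surface at z = 0. Lengths are in m, angles in rad, forces in N, time in s.
With the tool pointing down it reaches from about 0.275 to 0.75 m from the base axis. Payload 10.2 kg.
Tool frame: the origin (TCP) lies midway between the tips of the shut fingers; the grasp point (between the pads) lies 19 mm behind it; x points along the fingers, z is the direction in which the jaws open and shut, and the axes are right-handed (so a half turn about x gives the same grasp; the last joint's range is limited). The gripper opens to 88 mm and grips with 3 to 60 N. Pads are 18 mm wide; open, the fingers measure 123 mm over their backs; the gripper's body (75 mm by 187 mm) begins 45 mm behind the grasp point.
Start: joints at [-1.563, 0.313, 1.498, -0, 1.331, -0.223], TCP at [0.12, -0.511, 0.239] pointing down, gripper open.
Joint ranges: [-2.94, 2.94], [-0.97, 2.17], [0.19, 2.56], [-1.23, 4.37], [0.02, 3.11], [-2.88, 2.88]. Speed limits (rad/s): [2.39, 2.39, 3.01, 3.14, 3.14, 3.14].

INTERFACE

Orientations are given as [roll, pitch, yaw] about the fixed x, y, z axes, in that order (R = Rz(yaw) Ry(pitch) Rx(roll)).
In Python, from rig import observe, snapshot, sign_off gives the robot as it stands. The module is installed in compiled form; this text tells all that it offers.
- The arm moves only by the tool move_arm, never from a script. Its argument "commands" is a list that holds one entry, the list of rows, each a list of 5 numbers: the shift along the world's x, y, z in cm, then the turn about the world's z in degrees, then the opening, from 0 (shut) to 1 (fully open). A call has 1 to 20 rows; each row is the pose to reach, as a shift and turn from the pose commanded when the call began; what a row does not reach only later rows make up. A row lasts 1/10 s, in which the tool goes at most 50 mm and 8.59 degrees, less where a joint would pass 70% of its speed; a pose out of reach is approached as far as the arm can. A call with a gripper value outside its range is refused whole. The fingers move at their own pace and stop on an object; "force" is the grip in N (left out, the last holds). Time passes only in rows, so rows that repeat a pose let the fingers close. It gives the time, the measured TCP pose, the force and the opening at its end, in the units of the state.
- observe(): the state, without advancing time (a new reading comes with each control period).
- snapshot(name): name is "side" or "top" or "wrist"; returns a dict with "pixels" (384x512x3 uint8, red, green, blue), "depth" (384x512 float32, m along the optical axis (not along the pixel's ray), 0 where there is no reading), "fx", "fy", "cx", "cy" (pixels), "k1" (the pictures are not rectified: a ray, as slopes to the right and down, at radius r is drawn at 1 + k1 r^2 times it, then the intrinsics apply), "camera_from_world" (4x4, takes a point from world to camera coordinates). Camera axes: x right, y up, looking along -z (the intrinsics and any distortion apply to the point x, -y, -z); pixel columns grow to the right and rows downward; lengths in m; the calibration is good to about 2 mm. A picture is of the moment at which its call begins.
- sign_off(): hands the job in, once; it reports no verdict.
The state is a dict: "t": time; "q": joint angles; "dq": joint speeds; "joint_torque": joint torques, N m; "tcp_pos": TCP position; "tool_rot": TCP orientation; "contact_force": force on the tool from outside, world axes, zero at the start; "wrist_torque": the same for the moment, N m; "finger_gap": opening from 0.0 (shut) to 1.0 (fully open).
Only numpy, scipy, OpenCV 4.12 (cv2) and the standard library are available. Lean on these libraries where they do the work, as an engineer would, in place of code of your own. Each camera call takes 0.05 s, during which the arm holds its last target.

## Working session

There is one attempt and no reset: what is moved stays moved. The work goes in short steps, Python scripts to look and compute and a tool call to move; the robot and the scene stay as the last step left them, time stands still between calls to the robot, and variables do not carry over. Pictures are saved under pics/ and viewed, and the job is handed in when it is done.

Besides the shell and the picture viewer there is one more tool, called after ">>>" as a command line: name --argument value ..., lists and objects as JSON in quotes. move_arm: Moves the arm, as the interface text tells. Its arguments: {"type":"object","properties":{"commands":{"type":"array","items":{"type":"array","items":{"type":"array","items":{"type":"number"}}}},"force":{"type":"number"}},"required":["commands"]}

```bash
mkdir -p pics; cat > h.py <<'E'
import numpy as np, cv2
from rig import observe, snapshot, sign_off
def snap(n,fn):
    s=snapshot(n); cv2.imwrite('pics/'+fn+'.png',s['pixels'][:,:,::-1]); np.savez('pics/'+fn+'.npz',**s); return s
def ray(s,u,v):
    K=np.array([[s['fx'],0,s['cx']],[0,s['fy'],s['cy']],[0,0,1]],float)
    p=cv2.undistortPoints(np.array([[[u,v]]],float),K,np.array([float(s['k1']),0,0,0]))[0,0]
    d=np.array([p[0],-p[1],-1.]); T=np.linalg.inv(s['camera_from_world'])
    return T[:3,3],T[:3,:3]@d
def onz(s,u,v,z):
    o,d=ray(s,u,v); return o+d*(z-o[2])/d[2]
def dep(s,u,v):
    o,d=ray(s,u,v); return o+d*float(s['depth'][int(round(v)),int(round(u))])
def two(s1,a,s2,b):
    o,d=ray(s1,*a);p,e=ray(s2,*b)
    t=np.linalg.lstsq(np.c_[d,-e],p-o,rcond=None)[0]
    A=o+d*t[0];B=p+e*t[1];return (A+B)/2,np.linalg.norm(A-B)
E
python3 - <<'E'
from h import *
for n in ['side','top','wrist']:
    s=snap(n,n+'0'); print(n,s['fx'],s['k1'],np.linalg.inv(s['camera_from_world'])[:3,3])
o=observe(); print({k:np.round(v,3) for k,v in o.items()})
E
```

```text
side 430.3170971638666 -0.007963569688885662 [ 0.34379165 -0.6637573   0.71547174]
top 400.37780315834596 -0.07801706834282882 [0.39125972 0.00615608 0.97592424]
wrist 270.5182872039531 -0.020706564644481205 [ 0.18514934 -0.49542421  0.38526657]
{'t': np.float64(0.15), 'q': array([-1.563,  0.313,  1.498,  0.   ,  1.331, -0.223]), 'dq': array([ 0.001,  0.001, -0.001,  0.   ,  0.001, -0.002]), 'joint_torque': array([ 1.0000e-03, -4.0230e+01, -2.5232e+01,  6.9000e-02,  3.4000e-02,
       -0.0000e+00]), 'tcp_pos': array([ 0.12 , -0.511,  0.238]), 'tool_rot': array([2.904, 1.57 , 1.563]), 'contact_force': array([-0.271,  0.736,  0.511]), 'wrist_torque': array([0.013, 0.012, 0.011]), 'finger_gap': np.float64(1.001)}
```

View pics/side0.png

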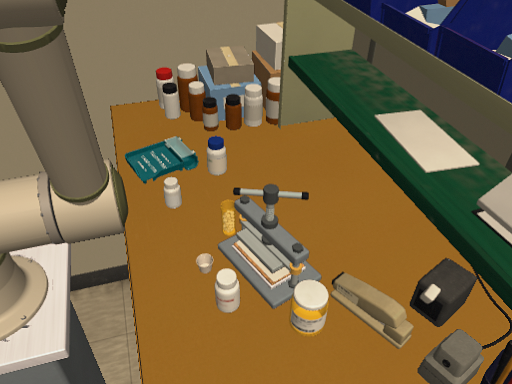

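View pics/top0.png

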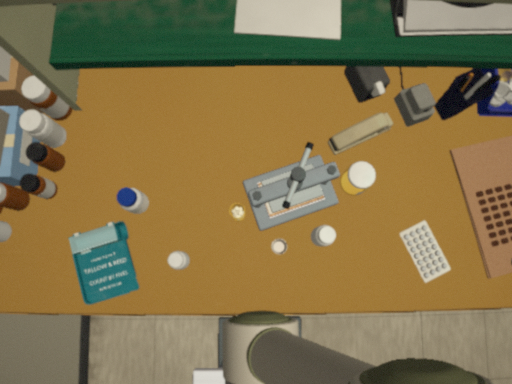

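View pics/wrist0.png

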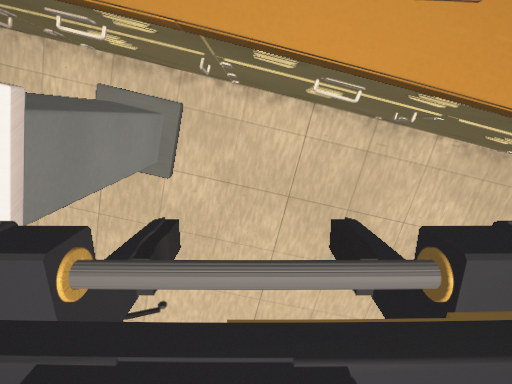

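```bash
python3 - <<'E'
from h import *
t=cv2.imread('pics/top0.png')[130:260,220:390]; s=cv2.imread('pics/side0.png')[170:345,190:340]
cv2.imwrite('pics/tz.png',cv2.resize(t,None,fx=4.6,fy=4.6,interpolation=cv2.INTER_CUBIC))
cv2.imwrite('pics/sz.png',cv2.resize(s,None,fx=3.4,fy=3.4,interpolation=cv2.INTER_CUBIC))
E
```

```text
(no output)
```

View pics/tz.png

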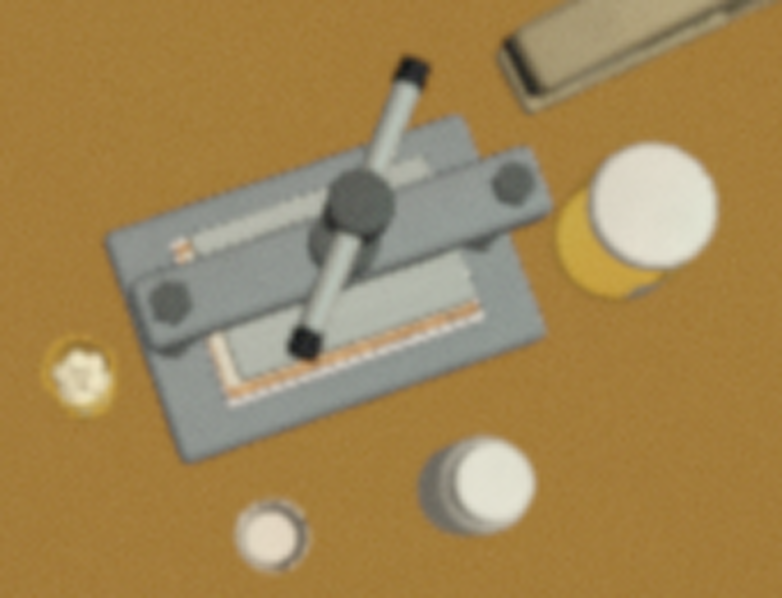

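View pics/sz.png

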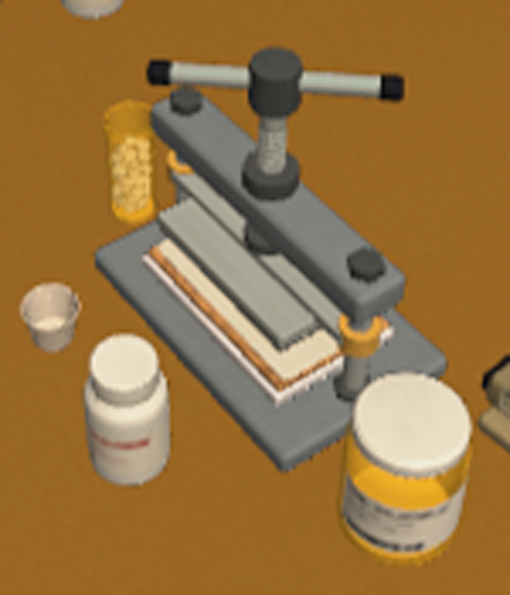

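```bash
python3 - <<'E'
from h import *
t=dict(np.load('pics/top0.npz'));s=dict(np.load('pics/side0.npz'))
T=lambda x,y:(220+(x+.5)/4.6-.5,130+(y+.5)/4.6-.5)
S=lambda x,y:(190+(x+.5)/3.4-.5,170+(y+.5)/3.4-.5)
def cent(img,u,v,r,thr=75):
    g=img['pixels'].max(2).astype(int); u0,v0=int(u)-r,int(v)-r
    m=(g[v0:v0+2*r+1,u0:u0+2*r+1]<thr).astype(np.uint8); M=cv2.moments(m,True)
    return (u0+M['m10']/M['m00'],v0+M['m01']/M['m00'],M['m00'])
P={}
for n,a,b in [('capA',(411,72),(392,86)),('capB',(305,343),(159,72))]:
    a=cent(t,*T(*a),5,60);b=cent(s,*S(*b),5,60);print(n,a,b)
    P[n]=two(t,a[:2],s,b[:2]);print(P[n])
A,B=P['capA'][0],P['capB'][0]; print('mid',(A+B)/2,'len',np.linalg.norm(A-B),'(128 exp)','dir',np.degrees(np.arctan2(*(A-B)[1::-1])))
print('hub top',two(t,T(361,200),s,S(275,64)))
N1=two(t,T(170,301),s,S(187,99));N2=two(t,T(513,184),s,S(366,262));print(N1,N2,np.linalg.norm(N1[0]-N2[0]))
d=N1[0]-N2[0];print('nutmid',(N1[0]+N2[0])/2,'press yaw',np.degrees(np.arctan2(d[1],d[0]))-90)
# base corners top z=.023
for c in [(107,240),(465,117),(548,332),(188,462)]: print(onz(t,*T(*c),.023))
for n,c,z in [('jar',(655,206),.092),('bottle',(488,484),.088),('cup',(272,535),.028),('vial',(80,372),.084)]: print(n,onz(t,*T(*c),z))
E
```

```text
capA (308.95, 145.05, 20.0) (304.45238095238096, 195.33333333333334, 42.0)
(array([ 0.62752479, -0.09845428,  0.2030799 ]), np.float64(0.0020949535709440174))
capB (285.7037037037037, 204.40740740740742, 27.0) (236.27906976744185, 190.97674418604652, 43.0)
(array([ 0.50789539, -0.04934839,  0.2026066 ]), np.float64(0.0010181432171518206))
mid [ 0.56771009 -0.07390134  0.20284325] len 0.12931668885973158 (128 exp) dir -22.317338609027995
hub top (array([ 0.56774306, -0.07397177,  0.21409225]), np.float64(0.001179030788583652))
(array([0.54041645, 0.0074867 , 0.12979807]), np.float64(0.00029747524454164145)) (array([ 0.59519933, -0.15524534,  0.13057795]), np.float64(0.0002816209791689151)) 0.17170757119086458
nutmid [ 0.56780789 -0.07387932  0.13018801] press yaw 18.605533539592017
[0.59206973 0.04072532 0.023     ]
[ 0.658101   -0.15139603  0.023     ]
[ 0.54092465 -0.19102549  0.023     ]
[ 0.47437658 -0.0010038   0.023     ]
jar [ 0.59278236 -0.23297116  0.092     ]
bottle [ 0.45666128 -0.14530093  0.088     ]
cup [ 0.43613406 -0.04362852  0.028     ]
vial [0.51347363 0.05179772 0.084     ]
```

```bash
python3 - <<'E'
from h import *
from scipy.spatial.transform import Rotation as R
o=observe();M=R.from_euler('xyz',o['tool_rot']).as_matrix();print(M.round(3))
j=np.degrees(np.arctan2(M[1,2],M[0,2]));print('jaw',j,'q1-q6',np.degrees(o['q'][0]-o['q'][5]),'q1+q6',np.degrees(o['q'][0]+o['q'][5]))
t=dict(np.load('pics/top0.npz'));
for u in(150,298,450):print(dep(t,u,58),dep(t,u,66))
E
```

```text
[[ 0.     0.974  0.229]
 [ 0.001  0.229 -0.974]
 [-1.     0.    -0.001]]
jaw -76.78088051840943 q1-q6 -76.78068465696744 q1+q6 -102.37682483737235
[0.79123785 0.21404259 0.26122698] [0.78878506 0.22108969 0.23370438]
[ 0.78886305 -0.07568195  0.25979794] [ 0.90817841 -0.10433005  0.00292704]
[ 0.79370056 -0.38253698  0.25790081] [ 0.78966686 -0.39407556  0.23252857]
```

>>> move_arm --commands '[[[0, 0, 5, 0, 1], [4, 4, 6, 8, 1], [8, 7.8, 6, 16, 1], [12, 11.7, 6, 24, 1], [16, 15.6, 6, 32, 1], [20, 19.5, 6, 40, 1], [24, 23.4, 6, 48, 1], [28, 27.3, 6, 56, 1], [32, 31.2, 6, 64, 1], [36, 35.1, 6, 72, 1], [40, 39, 6, 80, 1], [42.5, 41.5, 6, 88, 1], [44.8, 43.7, 6, 96, 1], [44.8, 43.7, 6, 100, 1], [44.8, 43.7, 6, 100, 1], [44.8, 43.7, 6, 100, 1], [44.8, 43.7, 6, 100, 1]]]'

```text
t: 1.85
tcp_pos: [0.5675, -0.075, 0.2988]
tool_rot: [-3.064, 1.57, -2.661]
contact_force: [0.1, 1.0, 0.5]
finger_gap: 0.997
```

```bash
python3 - <<'E'
from h import *
from scipy.spatial.transform import Rotation as R
o=observe();M=R.from_euler('xyz',o['tool_rot']).as_matrix()
print(o['t'],o['tcp_pos'],'jaw',np.degrees(np.arctan2(M[1,2],M[0,2])),o['q'].round(2),o['contact_force'])
s=snap('wrist','w1');snap('side','s1')
E
```

```text
1.85 [ 0.56747922 -0.07496572  0.29876282] jaw 23.106454724940505 [-0.34  0.39  1.24 -0.    1.52 -0.74] [0.11895568 0.96144682 0.47039809]
```

View pics/w1.png

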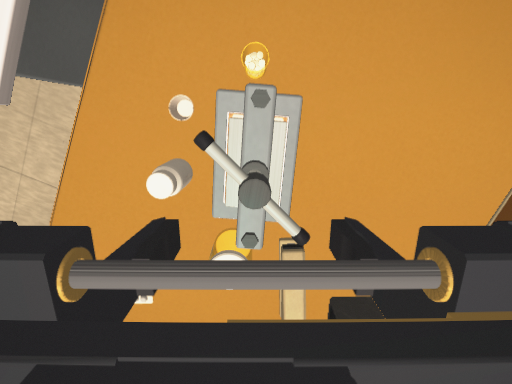

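View pics/s1.png

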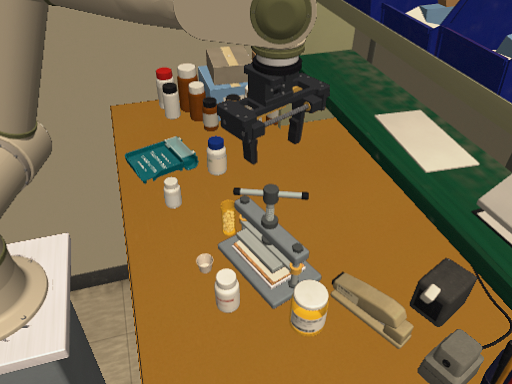

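>>> move_arm --commands '[[[0, 0, -3, 0, 1], [0, 0, -6, 0, 1], [0, 0, -9, 0, 1], [0, 0, -11, 0, 1], [0, 0, -11.6, 0, 1], [0, 0, -11.6, 0, 1], [0, 0, -11.6, 0, 1], [0, 0, -11.6, -5, 1], [0, 0, -11.6, -10, 1], [0, 0, -11.6, -15, 1], [0, 0, -11.6, -20, 1], [0, 0, -11.6, -25, 1], [0, 0, -11.6, -30, 1], [0, 0, -11.6, -35, 1], [0, 0, -11.7, -40, 1], [0, 0, -11.7, -40, 1]]]'

```text
t: 3.55
tcp_pos: [0.5684, -0.0745, 0.183]
tool_rot: [-0.192, 1.569, -0.486]
contact_force: [-0.0, -1.1, 0.2]
finger_gap: 0.999
```

```bash
cat >> h.py <<'E'
def st():
    from scipy.spatial.transform import Rotation as R
    o=observe();M=R.from_euler('xyz',o['tool_rot']).as_matrix()
    print('t',o['t'],o['tcp_pos'].round(4),'jaw',np.degrees(np.arctan2(M[1,2],M[0,2])).round(1),'F',o['contact_force'].round(1),'M',o['wrist_torque'].round(2),'q6',o['q'][5].round(2))
E
python3 - <<'E'
from h import *
st();snap('wrist','w2');snap('side','s2')
E
```

```text
t 3.55 [ 0.5684 -0.0745  0.183 ] jaw -16.8 F [-0.  -1.1  0.2] M [-0.17 -0.02  0.06] q6 -0.04
```

View pics/w2.png

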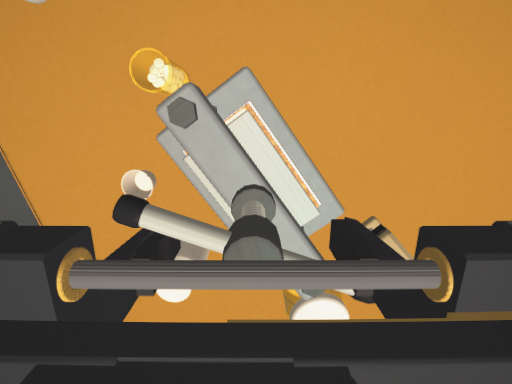

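View pics/s2.png

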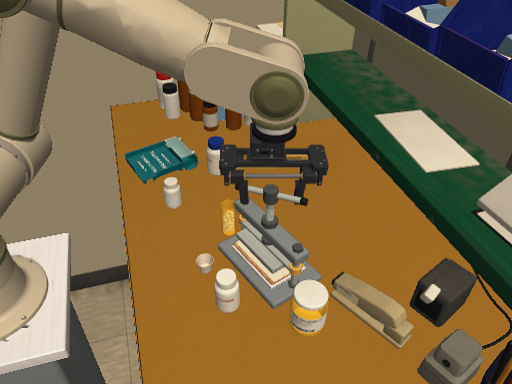

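>>> move_arm --commands '[[[0, 0, 0, -6, 1], [0, 0, 0, -12, 1], [0, 0, -0.1, -18, 1], [0, 0, -0.1, -24, 1], [0, 0, -0.1, -30, 1], [0, 0, -0.2, -36, 1], [0, 0, -0.2, -42, 1], [0, 0, -0.2, -48, 1], [0, 0, -0.2, -54, 1], [0, 0, -0.3, -60, 1], [0, 0, -0.3, -66, 1], [0, 0, -0.3, -72, 1], [0, 0, -0.3, -78, 1], [0, 0, -0.4, -84, 1], [0, 0, -0.4, -90, 1], [0, 0, -0.4, -96, 1], [0, 0, -0.5, -102, 1], [0, 0, -0.5, -108, 1], [0, 0, -0.5, -114, 1], [0, 0, -0.6, -120, 1]]]'

```text
t: 5.65
tcp_pos: [0.5684, -0.0743, 0.1763]
tool_rot: [1.895, 1.569, -0.494]
contact_force: [0.4, -2.0, 1.6]
finger_gap: 1.004
```

```bash
python3 - <<'E'
from h import *
st();snap('wrist','w3')
E
```

```text
t 5.65 [ 0.5684 -0.0743  0.1763] jaw -136.9 F [ 0.4 -2.   1.6] M [-0.18 -0.02  0.13] q6 2.06
```

View pics/w3.png

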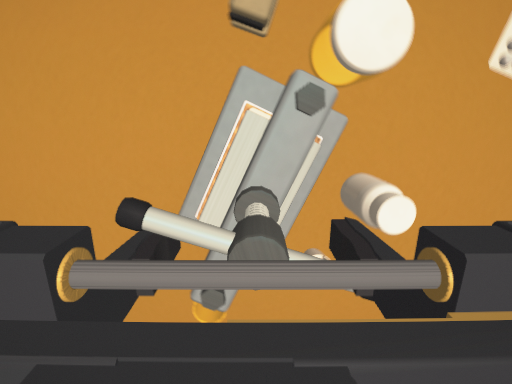

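>>> move_arm --commands '[[[0, 0, 0, 5, 1], [0, 0, 2, 10, 1], [0, 0, 6, 10, 1], [0, 0, 6, 18, 1], [0, 0, 6, 26, 1], [0, 0, 6, 34, 1], [0, 0, 6, 42, 1], [0, 0, 6, 50, 1], [0, 0, 6, 58, 1], [0, 0, 6, 66, 1], [0, 0, 6, 74, 1], [0, 0, 6, 82, 1], [0, 0, 6, 90, 1], [0, 0, 6, 98, 1], [0, 0, 6, 106, 1], [0, 0, 6, 114, 1], [0, 0, 6, 122, 1], [0, 0, 6, 130, 1], [0, 0, 6, 138, 1], [0, 0, 6, 146, 1]]]'

```text
t: 7.7
tcp_pos: [0.5682, -0.0739, 0.2361]
tool_rot: [0.274, 1.57, 0.445]
contact_force: [0.1, 0.0, -0.7]
finger_gap: 1.003
```

>>> move_arm --commands '[[[0, 0, 0, 8, 1], [0, 0, 0, 16, 1], [0, 0, 0, 24, 1], [0, 0, 0, 32, 1], [0, 0, 0, 40, 1], [0, 0, 0, 46, 1], [0, 0, 0, 50, 1], [0, 0, 0, 50, 1], [0, 0, 0, 50, 1], [0, 0, -3, 50, 1], [0, 0, -5, 50, 1], [0, 0, -6, 50, 1], [0, 0, -6, 50, 1]]]'

```text
t: 9.0
tcp_pos: [0.5678, -0.0739, 0.1749]
tool_rot: [1.742, 1.569, 2.776]
contact_force: [0.3, -0.7, 0.1]
finger_gap: 1.001
```

```bash
python3 - <<'E'
from h import *
st();snap('wrist','w4')
E
```

```text
t 9.0 [ 0.5678 -0.0739  0.1749] jaw 59.2 F [ 0.3 -0.7  0.1] M [ 0.01 -0.14 -0.04] q6 -1.37
```

View pics/w4.png

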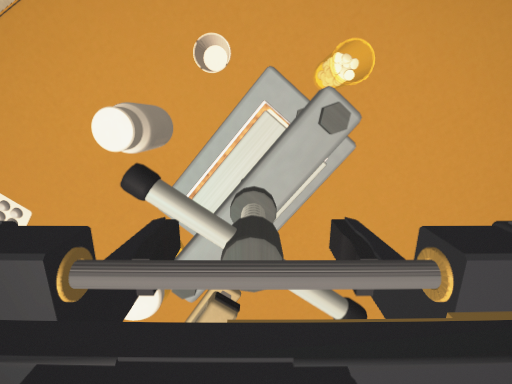

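>>> move_arm --commands '[[[0, 0, 0, -5, 1], [0, 0, 0, -10, 1], [0, 0, 0, -16, 1], [0, 0, 0, -22, 1], [0, 0, 0, -28, 1], [0, 0, -0.1, -34, 1], [0, 0, -0.1, -40, 1], [0, 0, -0.1, -46, 1], [0, 0, -0.2, -52, 1], [0, 0, -0.2, -58, 1], [0, 0, -0.2, -64, 1], [0, 0, -0.2, -70, 1], [0, 0, -0.3, -76, 1], [0, 0, -0.3, -82, 1], [0, 0, -0.3, -88, 1], [0, 0, -0.3, -94, 1], [0, 0, -0.4, -100, 1], [0, 0, -0.4, -106, 1], [0, 0, -0.4, -112, 1], [0, 0, -0.4, -118, 1]]]'

```text
t: 11.05
tcp_pos: [0.5683, -0.0746, 0.173]
tool_rot: [0.126, 1.569, -0.904]
contact_force: [-2.3, -2.0, -1.5]
finger_gap: 0.999
```

>>> move_arm --commands '[[[0, 0, 0, -6, 1], [0, 0, 0, -12, 1], [0, 0, -0.1, -18, 1], [0, 0, -0.1, -24, 1], [0, 0, -0.1, -30, 1], [0, 0, -0.1, -36, 1], [0, 0, -0.2, -42, 1], [0, 0, -0.2, -48, 1], [0, 0, -0.2, -54, 1], [0, 0, -0.3, -60, 1], [0, 0, -0.3, -66, 1], [0, 0, -0.3, -72, 1], [0, 0, -0.3, -78, 1], [0, 0, -0.3, -81, 1], [0, 0, -0.3, -81, 1]]]'

```text
t: 12.55
tcp_pos: [0.5686, -0.0743, 0.1699]
tool_rot: [2.029, 1.569, -0.411]
contact_force: [1.2, -1.1, -0.1]
finger_gap: 0.998
```

```bash
python3 - <<'E'
from h import *
st();snap('wrist','w5')
E
```

```text
t 12.55 [ 0.5686 -0.0743  0.1699] jaw -139.8 F [ 1.2 -1.1 -0.1] M [ 0.02 -0.02 -0.01] q6 2.11
```

View pics/w5.png

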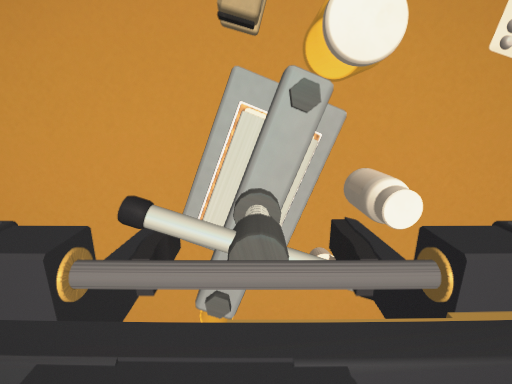

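>>> move_arm --commands '[[[0, 0, 0, 5, 1], [0, 0, 2, 10, 1], [0, 0, 6, 10, 1], [0, 0, 6, 18, 1], [0, 0, 6, 26, 1], [0, 0, 6, 34, 1], [0, 0, 6, 42, 1], [0, 0, 6, 50, 1], [0, 0, 6, 58, 1], [0, 0, 6, 66, 1], [0, 0, 6, 74, 1], [0, 0, 6, 82, 1], [0, 0, 6, 90, 1], [0, 0, 6, 98, 1], [0, 0, 6, 106, 1], [0, 0, 6, 114, 1], [0, 0, 6, 122, 1], [0, 0, 6, 130, 1], [0, 0, 6, 138, 1], [0, 0, 6, 146, 1]]]'

```text
t: 14.6
tcp_pos: [0.5683, -0.0741, 0.2296]
tool_rot: [-0.316, 1.57, -0.2]
contact_force: [-0.4, 0.9, 0.1]
finger_gap: 1.0
```

>>> move_arm --commands '[[[0, 0, 0, 8, 1], [0, 0, 0, 16, 1], [0, 0, 0, 24, 1], [0, 0, 0, 32, 1], [0, 0, 0, 40, 1], [0, 0, 0, 46, 1], [0, 0, 0, 50, 1], [0, 0, 0, 50, 1], [0, 0, 0, 50, 1], [0, 0, -3, 50, 1], [0, 0, -5, 50, 1], [0, 0, -6, 50, 1], [0, 0, -6, 50, 1]]]'

```text
t: 15.9
tcp_pos: [0.5678, -0.074, 0.168]
tool_rot: [1.823, 1.569, 2.804]
contact_force: [0.8, 0.1, -0.3]
finger_gap: 1.0
```

```bash
python3 - <<'E'
from h import *
st();snap('wrist','w6')
E
```

```text
t 15.9 [ 0.5678 -0.074   0.168 ] jaw 56.2 F [ 0.8  0.1 -0.3] M [ 0.03 -0.11 -0.  ] q6 -1.31
```

View pics/w6.png

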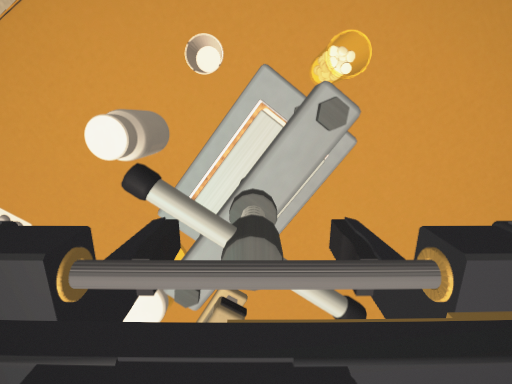

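>>> move_arm --commands '[[[0, 0, 0, -5, 1], [0, 0, 0, -10, 1], [0, 0, 0, -16, 1], [0, 0, 0, -22, 1], [0, 0, 0, -28, 1], [0, 0, -0.1, -34, 1], [0, 0, -0.1, -40, 1], [0, 0, -0.1, -46, 1], [0, 0, -0.2, -52, 1], [0, 0, -0.2, -58, 1], [0, 0, -0.2, -64, 1], [0, 0, -0.2, -70, 1], [0, 0, -0.2, -75, 1], [0, 0, -0.2, -80, 1], [0, 0, -0.2, -84, 1], [0, 0, -0.2, -88, 1], [0, 0, -0.2, -92, 1], [0, 0, -0.2, -94, 1], [0, 0, -0.2, -96, 1], [0, 0, -0.2, -96, 1]]]'

```text
t: 17.95
tcp_pos: [0.5684, -0.0745, 0.1679]
tool_rot: [0.034, 1.569, -0.661]
contact_force: [-0.7, -1.2, -0.6]
finger_gap: 0.999
```

```bash
python3 - <<'E'
from h import *
st();
E
```

```text
t 17.95 [ 0.5684 -0.0745  0.1679] jaw -39.8 F [-0.7 -1.2 -0.6] M [-0.34  0.05  0.06] q6 0.36
```

>>> move_arm --commands '[[[0, 0, 0, -1, 1], [0, 0, 0, -2, 1], [0, 0, 0, -3, 1], [0, 0, 0, -4, 1], [0, 0, 0, -5, 1], [0, 0, 0, -6, 1], [0, 0, 0, -7, 1], [0, 0, 0, -8, 1], [0, 0, 0, -8, 1]]]'

```text
t: 18.85
tcp_pos: [0.5681, -0.0741, 0.1667]
tool_rot: [1.946, 1.571, 1.111]
contact_force: [-0.9, -1.4, 0.2]
finger_gap: 0.997
```

```bash
python3 - <<'E'
from h import *
st();snap('wrist','w7')
E
```

```text
t 18.85 [ 0.5681 -0.0741  0.1667] jaw -47.8 F [-0.9 -1.4  0.2] M [-0.2   0.2   0.07] q6 0.5
```

View pics/w7.png

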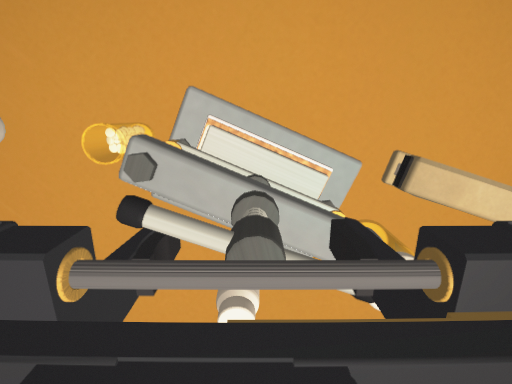

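>>> move_arm --commands '[[[0, 0, 0, -1, 1], [0, 0, 0, -2, 1], [0, 0, 0, -3, 1], [0, 0, 0, -3, 1]]]'

```text
t: 19.3
tcp_pos: [0.5681, -0.0741, 0.1667]
tool_rot: [-2.903, 1.571, 2.493]
contact_force: [-1.5, -1.1, 0.3]
finger_gap: 1.003
```

```bash
python3 -c "
from h import *
st()"
```

```text
t 19.3 [ 0.5681 -0.0741  0.1667] jaw -50.8 F [-1.5 -1.1  0.3] M [-0.27  0.13  0.09] q6 0.55
```

>>> move_arm --commands '[[[0, 0, 0, -1, 1], [0, 0, 0, -2, 1], [0, 0, 0, -2, 1]]]'

```text
t: 19.6
tcp_pos: [0.5675, -0.0745, 0.1666]
tool_rot: [-1.853, 1.569, -2.774]
contact_force: [-4.5, -4.0, 0.4]
finger_gap: 1.001
```

```bash
python3 -c "
from h import *
st()"
```

```text
t 19.6 [ 0.5675 -0.0745  0.1666] jaw -52.8 F [-4.5 -4.   0.4] M [-0.6   0.77  0.31] q6 0.59
```

>>> move_arm --commands '[[[0, 0, 0, -1, 1], [0, 0, 0, -2, 1], [0, 0, 0, -2, 1]]]'

```text
t: 19.9
tcp_pos: [0.5672, -0.0746, 0.1667]
tool_rot: [-1.476, 1.567, -2.426]
contact_force: [-7.9, -5.8, 2.7]
finger_gap: 0.995
```

```bash
python3 -c "
from h import *
st()"
```

```text
t 19.9 [ 0.5672 -0.0746  0.1667] jaw -54.4 F [-7.9 -5.8  2.7] M [-0.62  1.15  3.61] q6 0.62
```

>>> move_arm --commands '[[[0, 0, 0, 4, 1], [0, 0, 0, 10, 1], [0, 0, 0, 18, 1], [0, 0, 3, 18, 1], [0, 0, 7, 18, 1], [0, 0, 11, 18, 1], [-4, -4, 13, 18, 1], [-8, -8, 13, 18, 1], [-12, -12, 13, 18, 1], [-15, -16, 13, 18, 1], [-18, -20, 13, 18, 1], [-21, -24, 13, 18, 1], [-21, -24, 13, 18, 1], [-21, -24, 13, 18, 1]]]'

```text
t: 21.3
tcp_pos: [0.3569, -0.3158, 0.2967]
tool_rot: [0.537, 1.57, -0.109]
contact_force: [-0.1, 0.4, 0.2]
finger_gap: 1.001
```

```bash
python3 - <<'E'
from h import *
st()
t=snap('top','t8');s=snap('side','s8')
cv2.imwrite('pics/tz8.png',cv2.resize(t['pixels'][130:260,220:390,::-1],None,fx=4.6,fy=4.6,interpolation=cv2.INTER_CUBIC))
cv2.imwrite('pics/sz8.png',cv2.resize(s['pixels'][170:345,190:340,::-1],None,fx=3.4,fy=3.4,interpolation=cv2.INTER_CUBIC))
E
```

```text
t 21.3 [ 0.3569 -0.3158  0.2967] jaw -37.0 F [-0.1  0.4  0.2] M [-0.06 -0.04 -0.01] q6 -0.32
```

View pics/tz8.png

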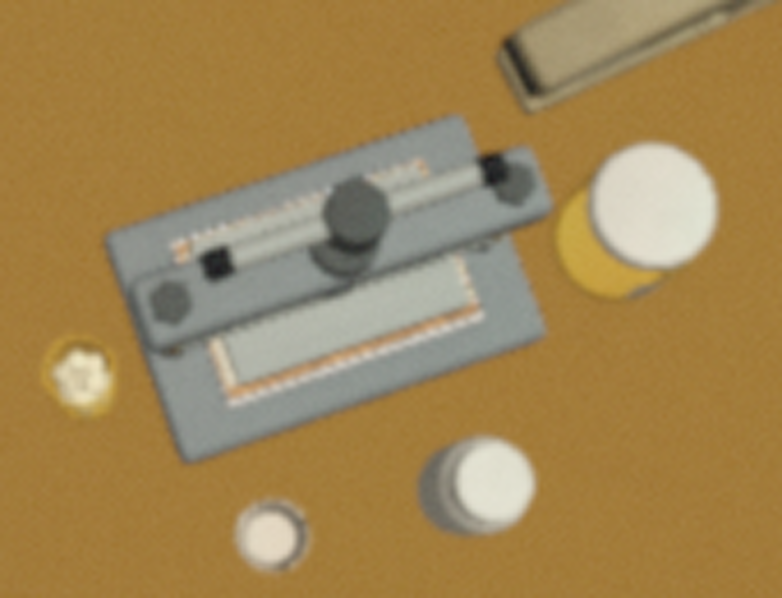

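View pics/sz8.png

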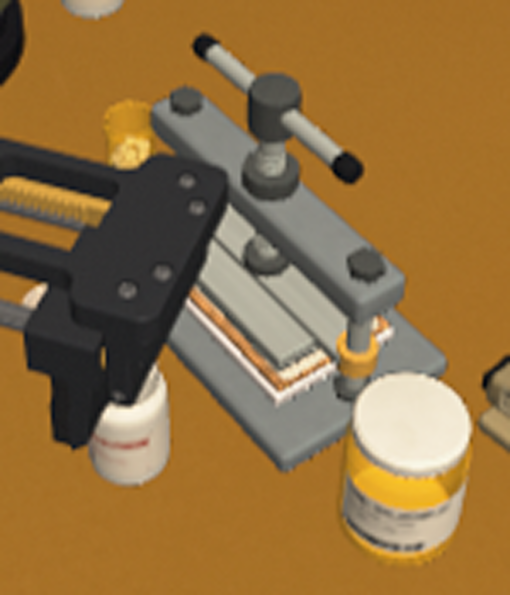

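Bar parallel to the beam and bystanders unmoved; check bar height and angle numerically.

```bash
python3 - <<'E'
from h import *
t=dict(np.load('pics/top0.npz'));t=dict(np.load('pics/t8.npz'));s=dict(np.load('pics/s8.npz'));t0=dict(np.load('pics/top0.npz'))
T=lambda x,y:(220+(x+.5)/4.6-.5,130+(y+.5)/4.6-.5)
S=lambda x,y:(190+(x+.5)/3.4-.5,170+(y+.5)/3.4-.5)
A,ra=two(t,T(218,263),s,S(206,46));B,rb=two(t,T(493,168),s,S(347,166))
print(A,B,ra,rb,'len',np.linalg.norm(A-B),'z',(A+B)[2]/2,'bar dir',np.degrees(np.arctan2(*(B-A)[1::-1])),'stop -71.4')
print('hub',two(t,T(355,207),s,S(274,91)))
# bystander pixel difference before/after
d=cv2.GaussianBlur(cv2.absdiff(t['pixels'],t0['pixels']),(5,5),0).max(2)
for n,(x,y) in dict(jar=(640,220),bottle=(480,484),cup=(272,535),vial=(80,372)).items():
    u,v=map(int,T(x,y)); print(n,d[v-14:v+15,u-14:u+15].max())
E
```

```text
[ 0.54655554 -0.01361653  0.18621054] [ 0.58816988 -0.13571206  0.18706065] 0.0009378455758394447 0.0011639312159546164 len 0.12899532506322944 z 0.18663559769817595 bar dir -71.1791315992 stop -71.4
hub (array([ 0.56872207, -0.07327304,  0.19420089]), np.float64(0.0022358505265221568))
jar 4
bottle 4
cup 4
vial 4
```

```bash
python3 -c "
from h import *
print(sign_off())"
```

```text
the job is handed in; nothing more can be done
None
```

The press handle is turned clockwise to its hard stop, released, and the job is handed in. I turned it about 409° in three strokes. The open fingers pushed both arms of the bar together, and I lifted clear and re-engaged between strokes. The whole job took about 21 s.

**At the stop:** the moment on the wrist rose from about 0.1 to 3.6 N m. That is far above the handle's own friction of about 0.12 N m. The largest wrist force I read was about 10 N.

**Bar position:** after letting go, two camera views put the bar at −71.2°. The stop should be near −71.4°, parallel to the beam.

**Bar height:** it measured 186.6 mm against the 185 mm expected. That 1.6 mm difference is within the 2 mm calibration. A missed half turn would have shown as 8 mm.

**Bystanders:** the jar, vial, cup and bottle show no change between the top pictures before and after (differences at noise level).

**Not checked:** I did not measure the pressure plate's height directly. That it is fully down rests on the handle angle, the bar height and the stop moment. At hand-in the gripper was open and well clear of everything.

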